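Pack the glider-building caddy and leave the rubbish and the marker

TASK

Pack the plywood caddy for the next glider class: put the large amber tape roll flat over the peg and the small yellow roll on top of it, stand the green-capped glue stick upright, cap up, in the orange cup, and lay the red craft knife flat along the dark knife trough. Set each thing down rather than dropping it. The bare cardboard core, the glue stick without a cap and the red marker do not belong in the kit: leave them where they are.

Things in the scene. Friction and masses are not known exactly. Their poses are not given: they have to be found in the camera images.
- caddy: fixed plywood caddy, 178 (x) x 296 mm (y), walls 18 mm high, 6 thick, floor 5 thick. Origin: centre of its underside, on the bench; y along its length, z up. Dark-floored knife trough on its -x side: inside x -83 to -17 mm (centre line -50), y -142 to 142. On its +x side (x = 36; y = -94, 0, 94) stand three inserts in changing order: peg, cup and an unused white dish of push pins (24 mm high)
- peg_insert: grey insert block 90 x 90 x 14 mm in the caddy, with a white upright peg 20 mm in diameter in its middle that rises 46 mm above the block's top. Fixed. Origin: centre of the block's underside, 5 mm above the bench, on the peg's axis; axes as the caddy's. Block top 19 mm, peg top 65 mm above the bench
- cup_insert: orange insert: base plate 90 x 90 x 10 mm with a round open cup in its middle, inner diameter 58 mm, outer 66 mm, 32 mm deep. Fixed. Origin at the centre of its underside, 5 mm above the bench, on the cup's axis; z up. Cup floor 15 mm, rim 47 mm above the bench
- amber_roll_c (a point): the larger roll of brown-amber tape, lying flat: outer diameter 62 mm, 24 mm high, on a cardboard core with a hole of 38 mm. Loose, 40 to 85 g. Point at its centre, half-way up, in the middle of the hole; z along the roll's axis
- yellow_roll_c (a point): the smaller roll of yellow tape, lying flat: outer diameter 52 mm, 18 mm high, hole of 38 mm. Loose, 25 to 50 g. Point at its centre, half-way up; z along the roll's axis
- glue_stick_c (a point): glue stick with a green cap, standing upright: a cylinder 30 mm in diameter and 95 mm tall, white and green tube below, green cap (33 mm) on top. Loose, 25 to 50 g. Point at its centre, half-way up; z from foot to cap
- knife_c (a point): red craft knife, lying flat: a bar 140 mm long, 20 wide, 16 high, with a short narrow steel nose at one end (+x), a black cap at the other and a small black slider 3 mm proud on top; the solid handle spans x = -70 to 56 mm. Loose, 30 to 65 g. Point half-way up, in the middle of its length; x along it, y across it, z up
- bare_core_c (a point): look-alike, to be left: an empty cardboard core without tape, a plain brown ring of outer diameter 47 mm, hole 38 mm, 24 mm high, lying flat. Loose. Point at its centre, half-way up
- used_stick_c (a point): look-alike, to be left: a used glue stick without a cap, white and green tube 30 mm in diameter and 62 mm tall with a 25 mm wide white neck showing purple glue on top, 82 mm tall in all, standing upright. Loose. Point at its axis, 41 mm up
- marker_c (a point): look-alike, to be left: a red marker pen with a black cap with a clip, 140 mm long, about 16 mm thick, lying on the bench. Loose, does not roll. Point at the middle of its length, half-way up; x along it towards the cap
Not all that is in view belongs to the job. There is more than one size of the part that bears yellow_roll_c; the job needs the smallest.

How it is judged:
At the end, for the whole second after the job is handed in: Amber roll, then yellow, flat on the peg (within 14 mm, 0.12 rad, heights 5 mm); glue stick cap up in the cup (18 mm, 0.15 rad, 6 mm); knife flat in the trough (28 mm across, 80 mm along, 0.4 rad, 5 mm up or down); all released and at rest; core, capless stick and marker moved under 20 mm (horizontal distance between each of amber_roll_c, yellow_roll_c and peg_insert below 0.014 m and z of amber_roll_c in the frame of peg_insert between 0.021 and 0.031 m and (angle between amber_roll_c's own z axis and vertical below 0.12 rad or angle between amber_roll_c's own z axis and vertical above 3.0216 rad) and z of yellow_roll_c in the frame of peg_insert between 0.042 and 0.052 m and (angle between yellow_roll_c's own z axis and vertical below 0.12 rad or angle between yellow_roll_c's own z axis and vertical above 3.0216 rad) and horizontal distance between glue_stick_c and cup_insert below 0.018 m and z of glue_stick_c in the frame of cup_insert between 0.051 and 0.064 m and angle between glue_stick_c's own z axis and vertical below 0.15 rad and x of knife_c in the frame of caddy between -0.078 and -0.022 m and y of knife_c in the frame of caddy between -0.08 and 0.08 m and z of knife_c in the frame of caddy between 0.008 and 0.018 m and angle between the x axis of knife_c and the y axis of caddy, either way round below 0.4 rad and angle between the z axis of knife_c and the z axis of caddy, either way round below 0.2 rad and linear speed of each of amber_roll, yellow_roll, glue_stick, knife below 0.02 m/s and angular speed of each of amber_roll, yellow_roll, glue_stick, knife below 0.3 rad/s and distance of each of bare_core_c, used_stick_c, marker_c from where it was at the start of the episode below 0.02 m); the robot touches nothing.
It fails at once if the bare core, the glue stick without a cap or the marker is shifted by more than 20 mm (distance of any of bare_core_c, used_stick_c, marker_c from where it was at the start of the episode above 0.02 m).
It fails at once if a thing of the kit is dropped or thrown: over 0.8 m/s with no finger touching it (a fall of more than 30 mm) ((linear speed of amber_roll above 0.8 m/s and contact force between amber_roll and the fingers below 0.01 N) or (linear speed of yellow_roll above 0.8 m/s and contact force between yellow_roll and the fingers below 0.01 N) or (linear speed of glue_stick above 0.8 m/s and contact force between glue_stick and the fingers below 0.01 N) or (linear speed of knife above 0.8 m/s and contact force between knife and the fingers below 0.01 N)).
It also fails if it takes over 115 s, if anything falls off the work surface, if the arm or the gripper's body presses on something with over 40 N, if the wrist force passes 120 N, or if a joint passes its speed limit or range.

ROBOT

A 6-joint arm with a two-finger parallel gripper is mounted at the origin on the work surface. World frame = base frame: x ahead of the robot, y to its left, z up, the work surface at z = 0. Lengths are in m, angles in rad, forces in N, time in s.
With the tool pointing down it reaches from about 0.325 to 0.775 m from the base axis. Payload 5.5 kg.
Tool frame: the origin (TCP) lies between the finger pads; the fingertips stand 8 mm ahead of it and the grasp point (between the pads) lies 11 mm behind it (tcp_to_tips is the distance from the TCP to the fingertips, in m); z points along the fingers, y is the direction in which the jaws open and shut (so a half turn about z gives the same grasp; the last joint's range is limited). The gripper opens to 88 mm and grips with 3 to 60 N. Pads are 20 mm wide; open, the fingers measure 115 mm over their backs; the gripper's body (75 mm by 178 mm) begins 61 mm behind the grasp point.
Start: joints at [1.22, 0.091, 1.231, -0, 1.82, -0.057], TCP at [0.174, 0.574, 0.231] pointing down, gripper open.
Joint ranges: [-2.87, 2.87], [-0.86, 2.18], [0.17, 2.46], [-1.51, 4.65], [0.06, 2.69], [-2.65, 2.65]. Speed limits (rad/s): [2.57, 2.57, 3.01, 3.14, 3.14, 3.14].

INTERFACE

Orientations are given as a unit quaternion [w, x, y, z].
In Python, from bench import * gives the robot as it stands. Calls block until the motion is done:
- move_to(position, orientation): joint-space move of the TCP to a pose.
- move_l(position, speed=0.15, orientation=None): straight line of the TCP; orientation=None keeps the orientation; speed is the mean speed in m/s.
- movej(angles): joint-space move.
- gripper_open() and close(): open the fingers fully, or close them until they stop; the grip force is fixed at half the most.
- hold(seconds).
- inverse_kinematics(position, orientation): joint angles nearest the present ones, or None.
- state(): the state.
- get_image(name): name is "scene" or "top"; returns a dict with "frame" (384x512x3 uint8, blue, green, red), "depth" (384x512 float32, m along the optical axis (not along the pixel's ray), 0 where there is no reading), "camera_matrix" (3x3 intrinsics, pixels), "k1" (the pictures are not rectified: a ray, as slopes to the right and down, at radius r is drawn at 1 + k1 r^2 times it, then the intrinsics apply), "view" (4x4, takes a point from world to camera coordinates). Camera axes: x right, y up, looking along -z (the intrinsics and any distortion apply to the point x, -y, -z); pixel columns grow to the right and rows downward; lengths in m; the calibration is good to about 2 mm. A picture is of the moment at which its call begins.
A pose or a line that the arm cannot do raises IKError and nothing moves.
- job_done(): hands the job in, once; it reports no verdict.
The state is a dict: "time": time; "joint_pos": joint angles; "dq": joint speeds; "joint_torque": joint torques, N m; "ee_pos": TCP position; "ee_rot": TCP orientation; "ft_force": force on the tool from outside, world axes, zero at the start; "moment": the same for the moment, N m; "finger_gap": finger opening in m.
Only numpy, scipy, OpenCV 4.12 (cv2) and the standard library are available. Lean on these libraries where they do the work, as an engineer would, in place of code of your own. Each camera call takes 0.05 s, during which the arm holds its last target. There are 200 camera calls.

## Working session

There is one attempt and no reset: what is moved stays moved. The work goes in short steps, each a Python script; the robot and the scene stay as the last script left them, time stands still between calls to the robot, and variables do not carry over. Pictures are saved under pics/ and viewed, about 12 in all and at most 16, crops included, and the job is handed in when it is done.

```bash
mkdir -p pics; cat > h.py <<'E'
from bench import *
import numpy as np, cv2
def shot(name,tag):
    d=get_image(name); cv2.imwrite(f'pics/{tag}.png',d['frame']); np.savez(f'pics/{tag}.npz',**{k:np.array(v) for k,v in d.items()}); return d
def load(tag): return dict(np.load(f'pics/{tag}.npz'))
def ray(d,u,v):
    K=d['camera_matrix']; x=(u-K[0,2])/K[0,0]; y=(v-K[1,2])/K[1,1]
    k=float(d['k1']); a,b=x,y
    for _ in range(20):
        s=1+k*(a*a+b*b); a,b=x/s,y/s
    return a,b
def pix_z(d,u,v,z):
    "world point of pixel on plane of height z"
    a,b=ray(d,u,v); T=np.linalg.inv(d['view']); o=T[:3,3]; r=T[:3,:3]@np.array([a,-b,-1]); return o+r*(z-o[2])/r[2]
def pix_d(d,u,v):
    a,b=ray(d,u,v); D=float(d['depth'][int(round(v)),int(round(u))]); T=np.linalg.inv(d['view']); return T[:3,:3]@(D*np.array([a,-b,-1]))+T[:3,3]
def cloud(d):
    h,w=d['depth'].shape; u,v=np.meshgrid(np.arange(w),np.arange(h)); a,b=ray(d,u.astype(float),v.astype(float)); D=d['depth']
    T=np.linalg.inv(d['view']); return np.stack([a*D,-b*D,-D],-1)@T[:3,:3].T+T[:3,3]
E
python3 - <<'E'
from h import *
for n in('top','scene'):
    d=shot(n,n+'0'); print(n,np.linalg.inv(d['view'])[:3,3],d['camera_matrix'][0,0],d['k1'])
    cv2.imwrite(f'pics/{n}0b.png',cv2.resize(d['frame'],(800,600),interpolation=cv2.INTER_CUBIC))
print(state())
E
```

```text
top [0.27493171 0.01195133 1.16819229] 452.63245065548745 -0.08665033020608415
scene [ 1.38536752 -0.61252249  0.90244662] 498.1405929333739 -0.20456454170679159
{'time': 0.1, 'joint_pos': array([ 1.22033092e+00,  9.17896870e-02,  1.23176161e+00, -5.52897056e-06,
        1.81976625e+00, -5.67049703e-02]), 'dq': array([ 9.74847103e-04, -1.88025132e-03, -3.01999354e-03,  8.77906239e-05,
        1.44477233e-03,  1.27454062e-03]), 'joint_torque': array([ 2.13095416e-03, -4.47860634e+01, -4.07566881e+01,  6.98383176e-02,
        2.85368145e-02, -1.22869628e-04]), 'ee_pos': array([0.17365571, 0.57406877, 0.22961843]), 'ee_rot': array([-1.71746760e-04,  1.46353276e-01,  9.89232013e-01, -8.45178488e-04]), 'ft_force': array([-0.50884141,  0.47593083,  0.08207758]), 'moment': array([ 0.03357498,  0.0056881 , -0.00129013]), 'finger_gap': 0.08754900131472175}
```

View pics/top0b.png

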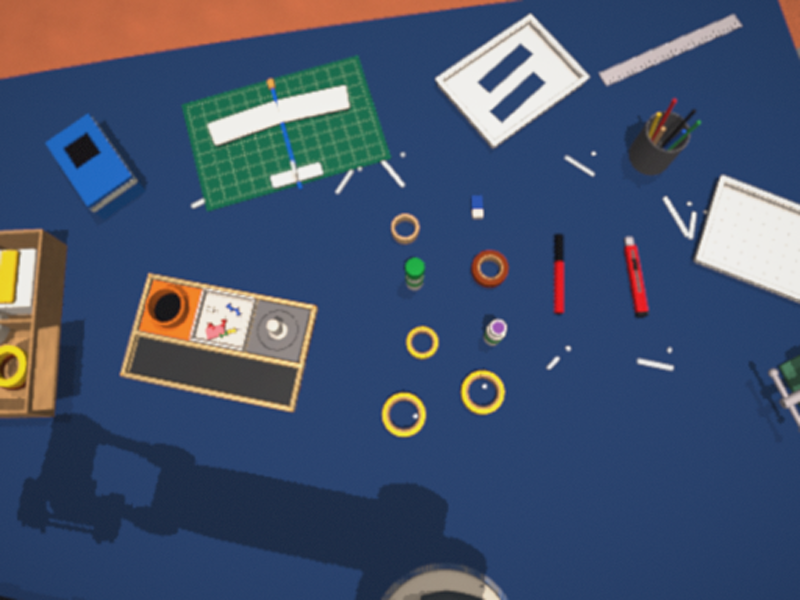

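View pics/scene0b.png

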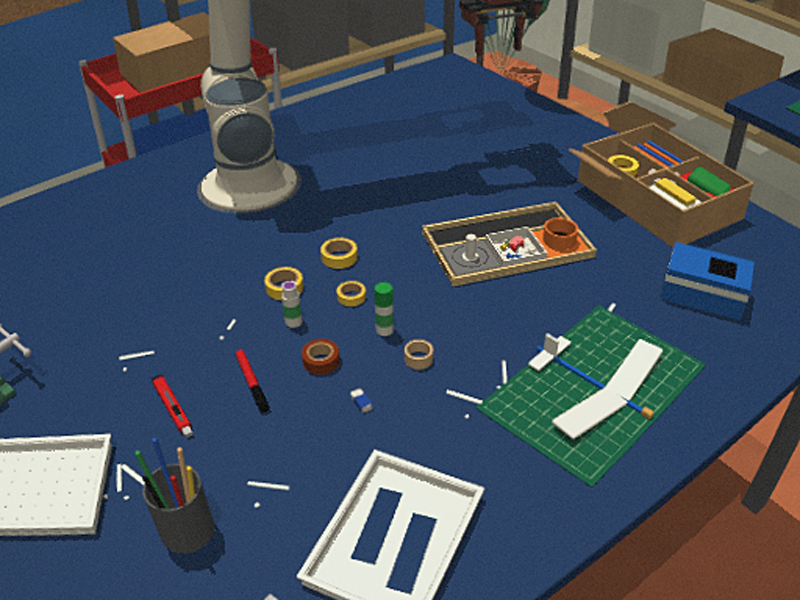

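The top view (800x600) shows these things:
- Caddy around (220,340), with the cup at (167,307), the pins dish at (222,320) and the peg at (277,328).
- Amber roll at (490,268), bare core at (405,228).
- Green-capped stick at (415,270), used stick at (496,330).
- Marker with its black cap at (559,273), knife with slider and steel nose at (637,275).
- Yellow rolls at (422,342), (404,414) and (483,392), plus one in the wooden box at (10,367). The one at (422,342) looks smallest.

I'll measure them and confirm in a crop.

```bash
python3 - <<'E'
from h import *
d=load('top0'); P=cloud(d); z=P[...,2]
ok=(d['depth']>0)
print('bench z',np.median(z[200:220,310:330]))
m=((z>0.008)&ok).astype(np.uint8)
n,l,s,c=cv2.connectedComponentsWithStats(m)
for i in range(1,n):
    if s[i,4]<25: continue
    q=P[l==i]; zt=np.percentile(q[:,2],90); t=q[q[:,2]>zt-0.006]
    (cx,cy),(w,h),a=cv2.minAreaRect(t[:,:2].astype(np.float32)*1000)
    print((c[i]*1.5625).round(),s[i,4],'ztop %.3f'%zt,'rect',round(cx),round(cy),round(w),round(h),round(a,1),'mean',(t.mean(0)*1000).round())
f=d['frame'][130:300,70:440]
cv2.imwrite('pics/c1.png',cv2.resize(d['frame'][130:290,230:430],(800,640),interpolation=cv2.INTER_CUBIC)[:600])
cv2.imwrite('pics/c2.png',cv2.resize(d['frame'][165:270,70:210],(800,600),interpolation=cv2.INTER_CUBIC))
E
```

```text
bench z 0.0009056443237891454
[512.  73.] 1037 ztop 0.025 rect 919 -280 171 231 28.5 mean [ 918. -279.   22.]
[270.  85.] 31 ztop 0.015 rect 977 158 27 11 10.5 mean [979. 158.  12.]
[278. 113.] 1314 ztop 0.022 rect 914 149 55 256 7.9 mean [914. 150.  19.]
[661. 140.] 1131 ztop 0.129 rect 736 -497 66 56 53.9 mean [ 734. -501.  142.]
[ 94. 166.] 2123 ztop 0.071 rect 859 479 154 93 29.0 mean [857. 479.  69.]
[297. 173.] 229 ztop 0.017 rect 794 131 23 87 10.9 mean [794. 129.  16.]
[744. 229.] 745 ztop 0.025 rect 557 -648 190 169 59.3 mean [ 567. -619.   22.]
[477. 205.] 85 ztop 0.014 rect 688 -172 17 39 79.6 mean [ 688. -173.   11.]
[404. 228.] 126 ztop 0.025 rect 665 -42 43 45 81.2 mean [665. -42.  23.]
[ 31. 315.] 3911 ztop 0.089 rect 589 579 306 101 0.4 mean [556. 566.  89.]
[559. 273.] 290 ztop 0.018 rect 547 -288 14 141 78.1 mean [ 549. -290.   15.]
[636. 278.] 382 ztop 0.018 rect 518 -418 22 136 87.8 mean [ 515. -417.   15.]
[489. 268.] 316 ztop 0.025 rect 572 -172 59 61 81.0 mean [ 572. -172.   23.]
[414. 272.] 204 ztop 0.095 rect 574 -44 28 29 58.1 mean [573. -43.  94.]
[223. 327.] 4269 ztop 0.027 rect 521 299 285 175 69.7 mean [558. 299.  34.]
[495. 331.] 163 ztop 0.083 rect 458 -157 22 23 82.7 mean [ 459. -158.   82.]
[422. 342.] 171 ztop 0.020 rect 465 -40 50 50 39.1 mean [466. -40.  17.]
[789. 385.] 367 ztop 0.068 rect 283 -602 93 37 26.1 mean [ 280. -597.   66.]
[482. 392.] 330 ztop 0.026 rect 369 -123 67 67 35.9 mean [ 368. -123.   23.]
[403. 414.] 312 ztop 0.025 rect 353 9 65 65 80.8 mean [352.   9.  23.]
[443. 588.] 793 ztop 0.166 rect 94 -12 72 8 80.2 mean [ 94.  -9. 174.]
```

View pics/c1.png

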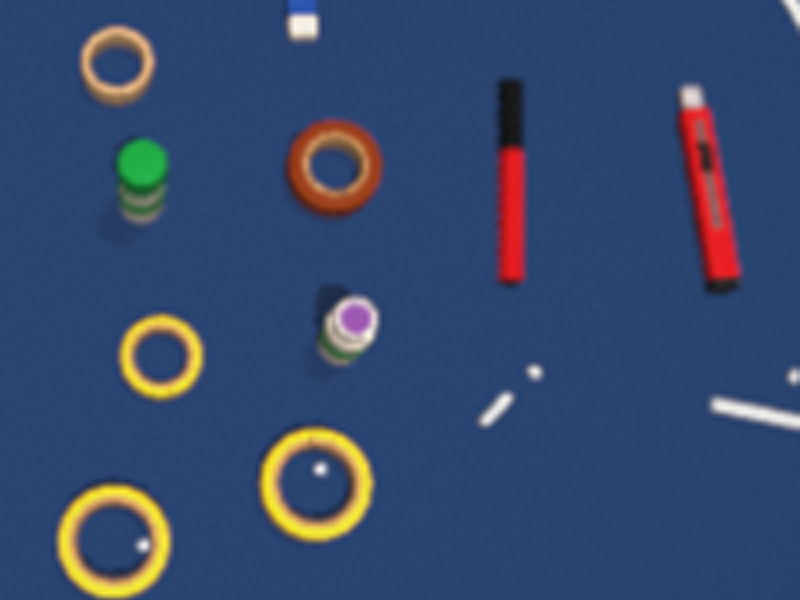

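View pics/c2.png

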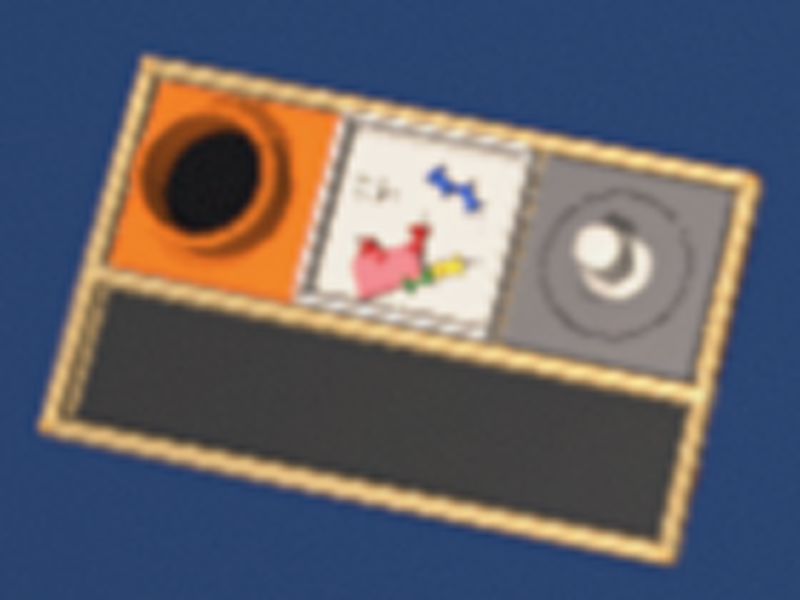

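The crop shows three loose yellow rolls, at (162,356), (315,484) and (113,541). The first is about 50 mm across by depth and 18 mm high. The others are about 66 mm and 24 mm high. So the roll at (162,356) is the small one.

The knife, with its steel nose at (690,95) and slider, is the right-hand red bar. The other is the black-capped marker. The amber roll with tape is at (335,167), and the plain ring at (117,65) is the bare core. The capped stick is at (142,163).

Next I'll compute the caddy frame and poses.

```bash
cat >> h.py <<'E'
from scipy.spatial.transform import Rotation as R
def quat(phi):
    y=np.array([np.cos(phi),np.sin(phi),0]); z=np.array([0,0,-1.]); x=np.cross(y,z)
    q=R.from_matrix(np.stack([x,y,z],1)).as_quat(); return [q[3],q[0],q[1],q[2]]
def best(p,phi):
    "of phi and phi+pi, the one with the smaller wrist angle"
    c=[]
    for k in(-1,0,1,2):
        q=quat(phi+k*np.pi); j=inverse_kinematics(list(p),q)
        if j is not None: c.append((abs(j[5]),list(map(float,q))))
    return min(c)[1] if c else None
E
python3 - <<'E'
from h import *
d=load('top0')
def C(u,v,z,s,ox,oy): return pix_z(d,ox+(u+.5)/s-.5,oy+(v+.5)/s-.5,z)
c2=lambda u,v,z:C(u,v,z,800/140,70,165)
c1=lambda u,v,z:C(u,v,z,4,230,130)
TL,TR,BR,BL=[c2(*p,.018) for p in((147,55),(762,178),(672,562),(38,432))]
print('len',np.linalg.norm(TR-TL),np.linalg.norm(BR-BL),np.linalg.norm(BL-TL),np.linalg.norm(BR-TR))
cen=(TL+TR+BR+BL)/4; 
vy=(TL+BL-TR-BR)[:2]; vx=(TL+TR-BL-BR)[:2]; ay=np.arctan2(vy[1],vy[0])-np.pi/2; ax=np.arctan2(vx[1],vx[0]); print('cen',cen,'yaw',ax,ay)
yaw=(ax+2*ay)/3; e=R.from_euler('z',yaw).as_matrix()
W=lambda x,y:(cen[:2]+e[:2,:2]@[x,y])
print('peg',W(.036,-.094),'peg top px',c2(597,250,.065),'cup',W(.036,.094),'trough',W(-.066,0))
P=cloud(d); r=P[(P[...,2]>.045)&(np.hypot(P[...,0]-W(.036,.094)[0],P[...,1]-W(.036,.094)[1])<.045)]
mn,mx=r.min(0),r.max(0); print('cup rim from depth',(mn+mx)/2)
print('amber',c1(335,167,.024),'yellow',c1(162,356,.018),'stick',c1(142,163,.095))
n,b=c1(690,87,.012),c1(722,291,.012); print('knife',(n+b)/2,np.linalg.norm(n-b),np.arctan2(*(n-b)[1::-1]))
r=P[(P[...,2]>.010)&(abs(P[...,0]-.518)<.09)&(abs(P[...,1]+.418)<.04)&(P[...,2]<.03)]
x,y=r[:,0],r[:,1]; print('knife fit (vx,vy,x,y)',cv2.fitLine(r[:,:2].astype(np.float32),cv2.DIST_L2,0,.01,.01).ravel())
E
```

```text
len 0.29661473680745337 0.29678233729337555 0.18026289282890862 0.1773756517787505
cen [0.51907629 0.29342456 0.018     ] yaw -0.35479192216720556 -0.3499925688756682
peg [0.52050105 0.1927768 ] peg top px [0.51937332 0.19410149 0.065     ] cup [0.58524696 0.369276  ] trough [0.4571138  0.31615451]
cup rim from depth [0.58525653 0.37037872 0.04790498]
amber [ 0.56988516 -0.17208283  0.024     ] yellow [ 0.46466411 -0.04010429  0.018     ] stick [ 0.57255656 -0.04367584  0.095     ]
knife [ 0.5206823  -0.41657636  0.012     ] 0.1410542150344237 -0.07944943337295315
knife fit (vx,vy,x,y) [ 0.9984195  -0.05620056  0.5151913  -0.41750088]
```

Measurements agree to about 2 mm. I'll start with the amber roll: grip it with the tips 5 mm above its base and lower it over the peg with the jaws along caddy x, so the open fingers clear the walls.

```bash
cat >> h.py <<'E'
YAW=-.3516; CEN=np.array([.5191,.2934])
PEG=[.5200,.1934]; CUP=[.5852,.3698]
def W(x,y): return CEN+R.from_euler('z',YAW).as_matrix()[:2,:2]@[x,y]
TIP=.008
def pick(xy,phi,tip,up=.2):
    p=[*map(float,xy)]; q=best([*p,up],phi)
    move_to([*p,up],q); move_l([*p,tip+TIP+.04],.25); move_l([*p,tip+TIP],.08)
    close(); g=state()['finger_gap']; move_l([*p,up],.2)
    s=state(); print('gap at grip %.4f, lifted %.4f'%(g,s['finger_gap']),'F',s['ft_force'].round(2),'t',s['time'])
def place(xy,phi,tip,drop_from=.05,up=.2):
    p=[*map(float,xy)]; q=best([*p,up],phi)
    move_to([*p,up],q); move_l([*p,tip+TIP+drop_from],.2); move_l([*p,tip+TIP],.05)
    s=state(); print('down F',s['ft_force'].round(2),'z',s['ee_pos'].round(4),'gap %.4f'%s['finger_gap'])
    gripper_open(); hold(.2); move_l([*p,up],.2); print('t',state()['time'])
E
python3 - <<'E'
from h import *
pick([.571,-.172],np.pi/2,.005)
place(PEG,YAW,.0247,drop_from=.06)
pick([.465,-.040],np.pi/2,.004)
shot('scene','s1'); shot('top','t1')
a=cv2.resize(load('s1')['frame'][100:292,110:390],(800,548),interpolation=cv2.INTER_CUBIC); cv2.imwrite('pics/s1c.png',a)
E
```

```text
gap at grip 0.0604, lifted 0.0603 F [ 0.02  0.56 -0.76] t 6.0833
down F [-0.81  1.21 -0.88] z [0.5203 0.1935 0.0332] gap 0.0609
t 11.3
gap at grip 0.0506, lifted 0.0506 F [-0.75  0.02 -0.42] t 15.4
```

View pics/s1c.png

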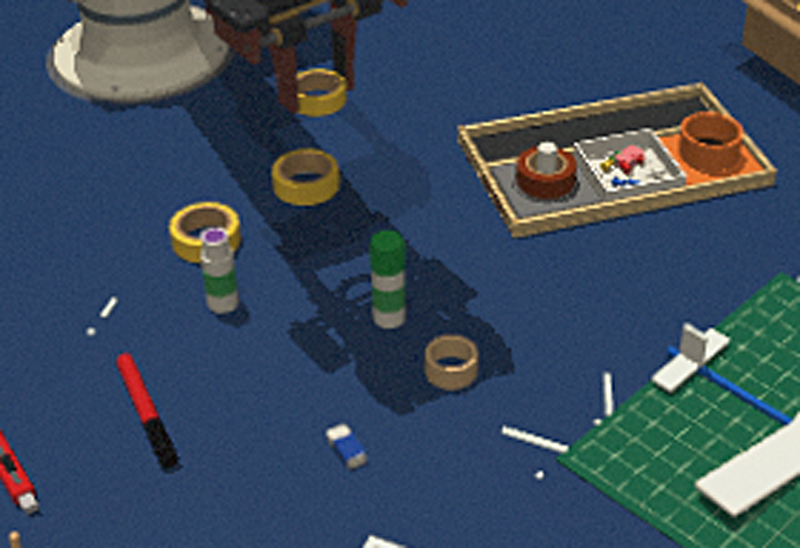

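The crop shows the amber roll flat on the peg at (546,172) and the small yellow roll in the gripper at (320,92). I'll place it, then do the glue stick.

```bash
python3 - <<'E'
from h import *
place(PEG,YAW,.0477,drop_from=.06)
pick([.5726,-.0435],np.pi/2,.060)
place(CUP,YAW,.0757,drop_from=.06)
pick([.512,-.4166],-.068+np.pi/2,.011)
shot('scene','s2'); shot('top','t2')
a=cv2.resize(load('s2')['frame'][100:292,110:390],(800,548),interpolation=cv2.INTER_CUBIC); cv2.imwrite('pics/s2c.png',a)
b=cv2.resize(load('t2')['frame'][130:280,80:430],(800,343),interpolation=cv2.INTER_CUBIC); cv2.imwrite('pics/t2c.png',b)
E
```

```text
down F [0.21 0.79 0.14] z [0.5203 0.1935 0.0562] gap 0.0508
t 20.2
gap at grip 0.0295, lifted 0.0298 F [-0.07  0.83 -1.06] t 24.0583
down F [-0.07 -0.17 -0.59] z [0.5854 0.3699 0.0843] gap 0.0298
t 29.3083
gap at grip 0.0196, lifted 0.0196 F [-0.39  1.16 -0.66] t 35.575
```

View pics/s2c.png

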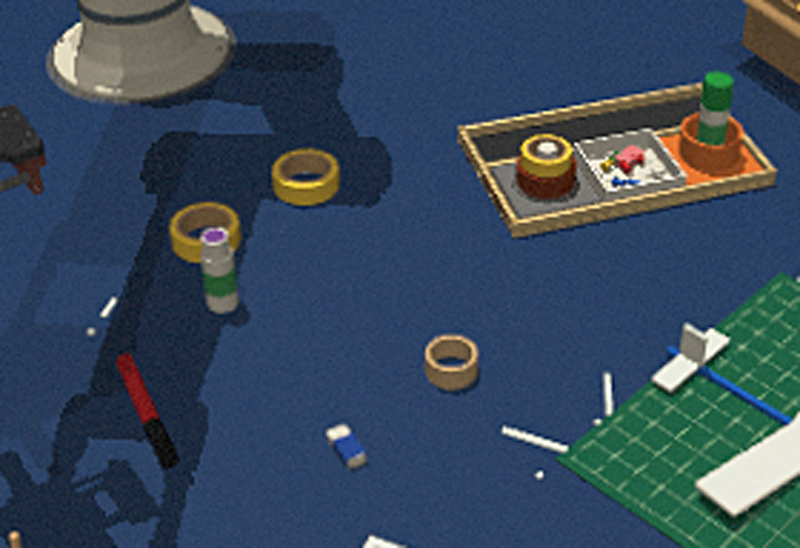

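View pics/t2c.png

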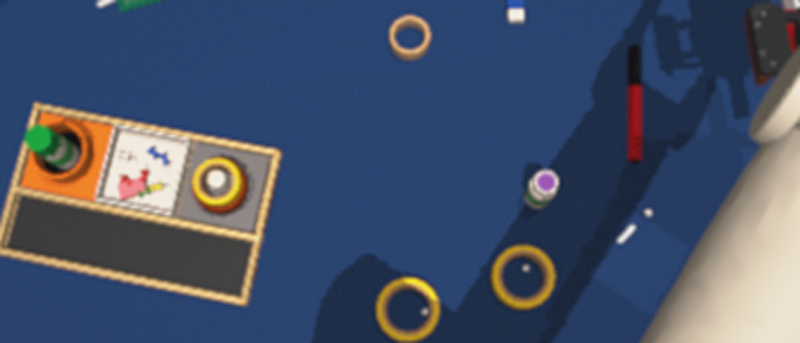

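Both rolls are stacked on the peg at (547,165), the glue stick stands in the cup at (715,110) with its cap up, and the look-alikes haven't moved. The knife is in the gripper. Next I'll place it beside the peg end of the trough, with the tips just above the 18 mm walls so the fingers can open.

```bash
python3 - <<'E'
from h import *
place(W(-.064,-.058),YAW,.0193,drop_from=.06)
movej([1.22,.091,1.231,0,1.82,-.057]) if False else move_to([.40,-.20,.3],best([.40,-.20,.3],np.pi/2))
d=shot('scene','s3'); t=shot('top','t3')
a=cv2.resize(d['frame'][110:200,250:390],(800,514),interpolation=cv2.INTER_CUBIC); cv2.imwrite('pics/s3c.png',a)
b=cv2.resize(t['frame'][130:280,70:420],(800,343),interpolation=cv2.INTER_CUBIC); cv2.imwrite('pics/t3c.png',b)
P=cloud(t); f=t['frame'].astype(int)
e=R.from_euler('z',YAW).as_matrix()
L=P.copy(); L[...,:2]-=CEN; L=L@e
def rep(n,m): q=L[m]; print(n,len(q),'mid',((q.min(0)+q.max(0))/2).round(4),'med z',np.median(q[:,2]).round(4))
inn=lambda x0,x1,y0,y1:(L[...,0]>x0)&(L[...,0]<x1)&(L[...,1]>y0)&(L[...,1]<y1)
rep('knife',inn(-.083,-.017,-.14,.14)&(L[...,2]>.014)&(f[...,2]>120)&(f[...,1]<70))
rep('yellow',inn(-.01,.08,-.14,-.05)&(L[...,2]>.055)&(f[...,2]>150)&(f[...,0]<110))
rep('cap',inn(-.01,.08,.05,.14)&(L[...,2]>.105))
P0=cloud(load('top0'))
for n,c in(('core',(.665,-.042)),('stick',(.459,-.158)),('marker',(.547,-.289))):
    for Q in(P0,P):
        m=(np.hypot(Q[...,0]-c[0],Q[...,1]-c[1])<(.09 if n=='marker' else .05))&(Q[...,2]>.008)&(Q[...,2]<.15); print(n,Q[m].mean(0).round(4),m.sum())
E
```

```text
down F [-0.97 -0.04 -0.56] z [0.4393 0.2611 0.0278] gap 0.0196
t 42.5167
knife 290 mid [-0.0654 -0.0529  0.0199] med z 0.0195
yellow 166 mid [ 0.0343 -0.0923  0.0603] med z 0.0596
cap 116 mid [0.0351 0.0952 0.1101] med z 0.1089
core [ 0.664  -0.0418  0.0196] 126
core [ 0.6645 -0.0416  0.0196] 126
stick [ 0.4552 -0.1541  0.0644] 163
stick [ 0.4547 -0.152   0.0628] 140
marker [ 0.5465 -0.288   0.0138] 292
marker [ 0.5784 -0.292   0.013 ] 98
```

View pics/s3c.png

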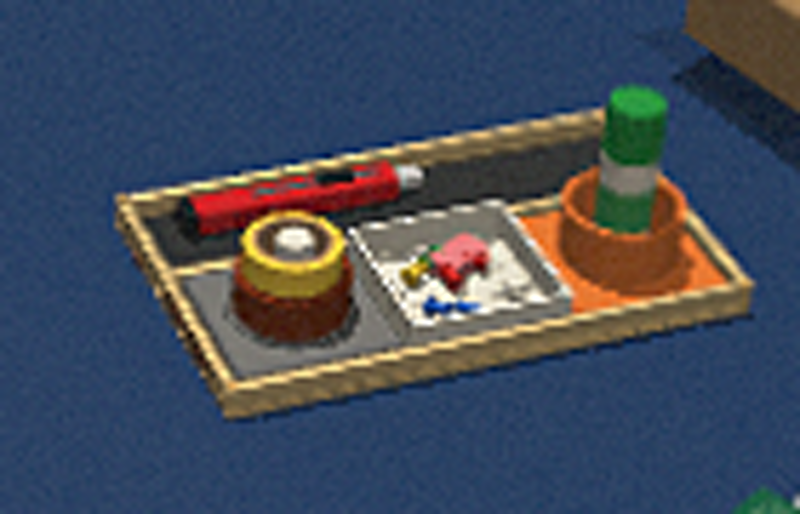

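View pics/t3c.png

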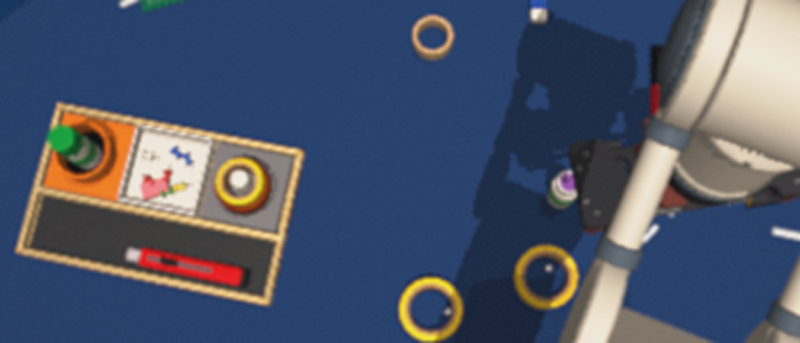

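The knife lies flat in the trough at (300,195), both rolls sit flat on the peg at (295,280) and the stick stands in the cup at (632,165). In the top view the arm partly hides the marker and the used stick. Their visible parts are where they were, so I'm handing in.

```bash
python3 -c "
from bench import *
job_done(); print(state()['time'])"
```

```text
the job is handed in; nothing more can be done
the job is handed in; nothing more can be done
```

I packed the caddy and handed the job in; the last clock reading I printed was 42.5 s of the 115 s. The large amber roll and then the smallest yellow roll (about 50 mm across, where the other two are about 66 mm) are on the peg. The green-capped stick is in the cup and the knife is in the trough.

My last checks from the top camera, in the caddy frame:

| Item | Measured | Limit |
|---|---|---|
| Yellow roll | about 2–3 mm off the peg axis, top 60 mm above the bench (nominal 61) | 14 mm off axis |
| Glue stick | about 1.5 mm off the cup axis, top 109 mm (nominal 110) | 18 mm off axis |
| Knife | x −65 mm, y −53 mm, top about 20 mm (nominal 21) | x −78 to −22 mm, y within ±80 mm |

- **Amber roll:** I checked it only by eye and through the height of the yellow roll resting on it.
- **Knife:** I let it go about 3–4 mm above the trough floor. The fully opening fingers had to stay above the 18 mm walls, so it settled that last bit rather than being pressed down.
- **Look-alikes:** The core had not moved (0.5 mm). The arm partly hid the capless stick and the marker in the last picture, so their final centroids (2 mm and 32 mm off) aren't reliable. An earlier unobstructed picture showed both in place, and the arm only passed high above them afterwards.

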